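Key on the flange indexing table and hold its index plunger out

ROBOT

A 6-joint arm with a two-finger parallel gripper is mounted at the origin on the work surface. World frame = base frame: x ahead of the robot, y to its left, z up, the work surface at z = 0. Lengths are in m, angles in rad, forces in N, time in s.
With the tool pointing down it reaches from about 0.35 to 0.775 m from the base axis. Payload 5.5 kg.
Tool frame: the origin (TCP) lies midway between the tips of the shut fingers; the grasp point (between the pads) lies grasp_offset behind it (grasp_offset is the distance from the TCP to the grasp point, in m); z points along the fingers, y is the line along which they close (so a half turn about z gives the same grasp; the last joint's range is limited). The gripper opens to 85 mm and grips with 20 to 120 N. Pads are 22 mm wide; open, the fingers measure 114 mm over their backs; the gripper's body (76 mm by 85 mm) begins 54 mm behind the grasp point. The pads swing forward as they close: fully open they stand 13 mm farther back than shut.
Start: joints at [-1.269, 0.313, 0.046, 1.304, 0, 1.431], TCP at [0.246, -0.52, 0.231] pointing down, gripper open.
Joint ranges: [-2.76, 2.76], [-0.86, 1.69], [-1.03, 1.26], [-2.2, 2.34], [-1.47, 1.5], [-3.14, 3.14]. Speed limits (rad/s): [2.57, 2.57, 3.14, 3.14, 3.14, 3.14].

INTERFACE

Orientations are given as a unit quaternion [w, x, y, z].
In Python, from workcell import * gives the robot as it stands.
- The arm moves only by the tool step_arm, never from a script. Its argument "deltas" is a list of rows, each a list of 7 numbers: the shift along the world's x, y, z in mm, then the turn, a rotation vector about the world's x, y, z in degrees, then the gripper's target within -1 to 1 (fully open at 1, half-way at 0, shut at -1). A call has 1 to 5 rows; each row shifts and turns the commanded pose from where the row before left it; what a row does not reach is not made up. A row lasts 1/10 s, in which the tool goes at most 50 mm and 8.59 degrees, less where a joint would pass 70% of its speed; a pose out of reach is approached as far as the arm can. A call is refused whole if a number of a shift passes 50 or a number of a turn 8.59, either way. A call with a gripper value outside its range is refused whole. The fingers move at their own pace and stop on an object; "newtons" is the grip in N (left out, the last holds). Time passes only in rows, so rows that do not move let the fingers close. It gives the time, the measured TCP pose, the force, the opening and the grip force at its end, in the units of the state.
- get_state(): the state, without advancing time (a new reading comes with each control period).
- read_camera(name): name is "side" or "top"; returns a dict with "image" (420x560x3 uint8, red, green, blue), "z_map" (420x560 float32, m along the optical axis (not along the pixel's ray), 0 where there is no reading), "K" (3x3 intrinsics, pixels), "dist_coeffs" ([k1, k2, p1, p2, k3] as OpenCV has them; the pictures are not rectified), "world_from_camera" (4x4, takes a point from camera to world coordinates). Camera axes: x right, y down, z forward; pixel columns grow to the right and rows downward; lengths in m; the calibration is good to about 2 mm. A picture is of the moment at which its call begins.
- hand_in(): hands the job in; it is judged then, once.
The state is a dict: "clock": time; "joint_pos": joint angles; "qvel": joint speeds; "tau": joint torques, N m; "tcp_pos": TCP position; "orientation": TCP orientation; "wrist_force": force on the tool from outside, world axes, zero at the start; "ft_torque": the same for the moment, N m; "finger_gap": finger opening in m; "grip_force": force on a finger pad.
Only numpy, scipy, OpenCV 4.12 (cv2) and the standard library are available. Lean on these libraries where they do the work, as an engineer would, in place of code of your own. Each camera call takes 0.05 s, during which the arm holds its last target. There are 200 camera calls.

TASK

I want to turn the flange on the indexing table to its next hole. Stand the T-handled key fully home on the square end of the spindle and let go of it, then take the knob of the sprung index plunger, pull it fully back so that the pin is clear of the plate, and finish while still holding it there, with the key left on the spindle. Leave the other things on the bench as they are.

Things in the scene. Friction and masses are not known exactly. Their poses are not given: they have to be found in the camera images.
- tkey_hub (a point): T-handled socket key of plain steel, about 0.4 kg, standing upright on the bench: a square tube 32 x 32 mm, 56 mm tall, closed on top, with a cross bar. Open below: a square bore 22 x 22 mm, 50 mm deep, parallel to the outside. Point: centre of the tube, half-way up (28 mm above its lower end). z up, x along the bar, y square to the two tube faces without bar
- tkey_bar (a point): the T-key's cross bar: 12 mm thick, 136 mm long over its ball ends (68 mm to either side of the tube's middle). Point: its middle, on its centre line, 44 mm above the key's lower end and 12 mm below the key's top
- spindle_top (a point): square upright end of the indexing table's spindle. Point: centre of its top face, 130 mm above the bench. Square 19.5 x 19.5 mm, chamfered 3 mm at the top, flats square to this point's x and y axes (z up). It stands 32 mm above a round shoulder 46 mm across, on which the key's lower end rests when fully home: the key's hub point is then 4 mm below this point. Any of the four ways round will do
- plate_axis (a point): middle of the index plate's top face, 63 mm above the bench (plate 260 mm across, base 292 mm, bolting lugs to 168 mm from the axis). On it lies a flange 150 mm across, top 83 mm above the bench, under two strap clamps on this point's x axis, 56 to 102 mm out on either side, studs up to 108 mm above the bench. The plunger's pin keeps the plate from turning; pin out, it turns stiffly (0.4 N m)
- plunger_knob (a point): round black knob of the sprung index plunger, upright over the rim of the index plate, 118 mm from the spindle's axis. Knob 32 mm across, 24 mm tall. Point: its centre, 124 mm above the bench when the pin is home. Pulled straight up to draw the pin, it runs up a vertical guide and cannot tilt; once let go it springs home
- bracket_top (a point): top face of the fixed bracket's arm on the plunger's axis, 90 mm above the bench; from here the plunger's sleeve (23 mm across, 27 mm over its hexagon) rises 22 mm to the knob. This point's y axis points away from the spindle. The arm is 40 mm wide (along x) and reaches from 27 mm inside to 39 mm outside the plunger's axis
- plunger (a joint): lift of the plunger in m: 0 = pin home, 9 mm deep in a hole of the index plate; 0.016 = pulled fully back, against its stop. Its spring and weight draw it home with about 7 N at 0 and 14 N at 0.016, so an arm that gives a little must be sent somewhat further up than the lift wanted
- stub_a_mid (a point): flanged pipe stub: a round flange 96 mm across and 14 mm thick lying flat, a pipe 34 mm across standing on it, 85 mm tall in all; leave it alone. Point: on its axis, half-way up
- stub_b_mid (a point): a second flanged pipe stub like the first; leave it alone. Point: on its axis, half-way up
- pipe_piece_mid (a point): short piece of pipe standing on end, 76 mm across, 75 mm tall; leave it alone. Point: on its axis, half-way up
- flange_ring_mid (a point): plain flange ring lying flat, 110 mm across, 16 mm thick; leave it alone. Point: on its axis, half-way up
- paste_tin_mid (a point): round tin 68 mm across, 75 mm tall; leave it alone. Point: on its axis, half-way up
- spanner_grip (a point): spanner about 190 mm long lying flat; leave it alone. Point: in its shank
- hammer_grip (a point): hammer about 270 mm long lying flat; leave it alone. Point: on its shaft
Things that resemble listed ones, but are neither listed nor needed, are in the scene too. Leave any yellow look-alike of the part that bears tkey_hub alone.

How it is judged:
On the way, in this order (a step that is already met when the one before it is completed fails the run):
1. the T-key is fully home on the spindle's square and let go, the plunger's pin still in its hole (z of tkey_hub in the frame of spindle_top below -0.0005 m and horizontal distance between tkey_hub and spindle_top below 0.005 m and angle between tkey_hub's own z axis and vertical below 0.08 rad and contact force between each of the arm, the fingers and tkey below 0.5 N and value of joint plunger below 0.003 m), for 0.2 s.
2. the plunger is pulled fully back by the fingers (value of joint plunger above 0.013 m and contact force between the fingers and plunger above 3 N), for 0.2 s.
At the end, for the whole second after the job is handed in: The fingers still hold the plunger's knob (over 3 N) with the plunger at least 13 mm of its 16 mm back, nothing else holding it up; the T-key stands untouched and upright (within 0.08 rad) on the spindle, its hub point within 5 mm of the spindle's axis and within 3.5 mm of fully home (all of step 2 and z of tkey_hub in the frame of spindle_top below -0.0005 m and horizontal distance between tkey_hub and spindle_top below 0.005 m and angle between tkey_hub's own z axis and vertical below 0.08 rad and contact force between each of the arm, the fingers and tkey below 0.5 N and contact force between tkey and plunger below 0.5 N); the arm keeps its last pose, push and grip.
It fails at once if another thing on the bench is shifted by more than 30 mm (distance of any of stub_a_mid, stub_b_mid, pipe_piece_mid, flange_ring_mid, paste_tin_mid, spanner_grip, hammer_grip from where it was at the start of the episode above 0.03 m).
It also fails if it takes over 58 s, if anything falls off the work surface, if the arm or the gripper's body presses on something with over 40 N, if the wrist force passes 120 N, or if a joint passes its speed limit or range.

## Working session

There is one attempt and no reset: what is moved stays moved. The work goes in short steps, Python scripts to look and compute and a tool call to move; the robot and the scene stay as the last step left them, time stands still between calls to the robot, and variables do not carry over. Pictures are saved under pics/ and viewed, at most 10 in all, crops included, and the job is handed in when it is done.

Besides the shell and the picture viewer there is one more tool, called after ">>>" by a JSON object that holds its "op" and its "data". step_arm: Moves the arm, as the interface text tells. Its arguments: {"type":"object","properties":{"deltas":{"type":"array","items":{"type":"array","items":{"type":"number"}}},"newtons":{"type":"number"}},"required":["deltas"]}

```bash
mkdir -p pics; ls; cat > h.py <<'E'
from workcell import *
import numpy as np, cv2
def grab(n,f):
    c=read_camera(n); np.savez(f'pics/{f}.npz',**c); cv2.imwrite(f'pics/{f}.png',c['image'][:,:,::-1]); return c
def load(f): return dict(np.load(f'pics/{f}.npz'))
def ray(c,uv):
    p=cv2.undistortPoints(np.array(uv,float).reshape(-1,1,2),c['K'],c['dist_coeffs']).reshape(-1,2)
    d=np.c_[p,np.ones(len(p))]; T=c['world_from_camera']
    return T[:3,3], d@T[:3,:3].T
def onz(c,uv,z):
    o,d=ray(c,uv); return o+d*((z-o[2])/d[:,2])[:,None]
def cloud(c):
    h,w=c['z_map'].shape; u,v=np.meshgrid(np.arange(w),np.arange(h))
    o,d=ray(c,np.stack([u,v],-1).reshape(-1,2)); P=(o+d*c['z_map'].reshape(-1,1)).reshape(h,w,3); P[c['z_map']==0]=np.nan; return P
E
python3 - <<'E'
from h import *
for n in('top','side'):
    c=grab(n,n+'0'); print(n,c['K'][0,0],c['dist_coeffs'],c['world_from_camera'].round(3).tolist())
print(get_state())
E
```

```text
pics
top 484.0662097759914 [-0.16933082  0.          0.          0.          0.        ] [[-0.027, -0.998, 0.061, 0.427], [-1.0, 0.028, 0.011, 0.105], [-0.012, -0.061, -0.998, 1.502], [0.0, 0.0, 0.0, 1.0]]
side 406.92559391954416 [-0.08370031  0.          0.          0.          0.        ] [[-0.937, -0.241, 0.253, 0.249], [-0.349, 0.674, -0.652, 0.842], [-0.013, -0.699, -0.715, 0.905], [0.0, 0.0, 0.0, 1.0]]
{'clock': 0.1, 'joint_pos': array([-1.26858897e+00,  3.13927420e-01,  4.50831231e-02,  1.30360964e+00,
        1.55053910e-05,  1.43120108e+00]), 'qvel': array([ 1.29266565e-03, -2.62903678e-03,  3.29899565e-03,  1.76606919e-03,
        1.42603817e-05,  1.63393751e-03]), 'tau': array([ 3.39173952e-03, -4.81725526e+01,  2.99243635e+01,  1.27434562e-02,
       -8.22960124e-05,  1.89865595e-06]), 'tcp_pos': array([ 0.24571135, -0.5193442 ,  0.23049297]), 'orientation': array([-8.26695174e-04,  9.75700029e-01,  2.19109031e-01, -5.95854407e-05]), 'wrist_force': array([-0.41739909,  0.44833766,  0.24506416]), 'ft_torque': array([ 0.00984996, -0.02013973,  0.04654106]), 'grip_force': 0.0, 'finger_gap': 0.08550694258489347}
```

View pics/top0.png

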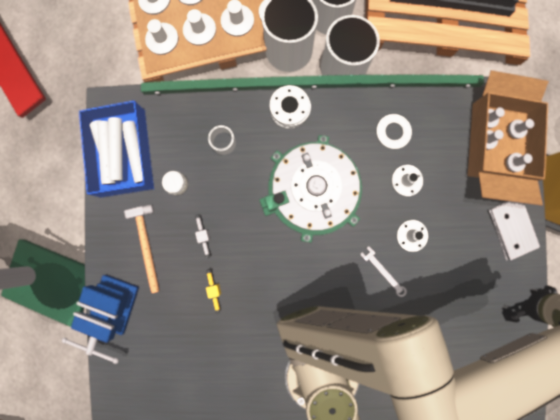

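View pics/side0.png

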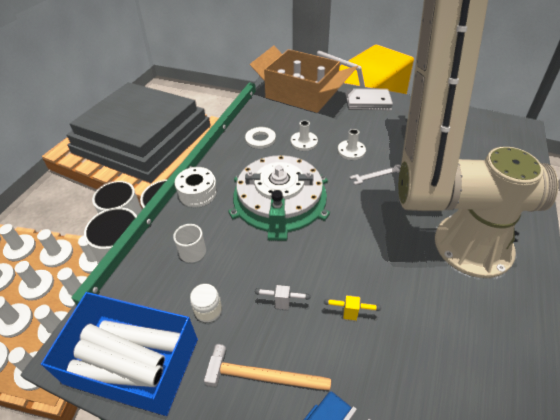

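The top view shows the steel T-key at about (202,236), with its yellow look-alike at (212,291). The spindle is at (317,185) and the plunger with its green bracket at about (272,202). In the side view the key is at (283,296), the knob at (277,197) and the spindle at (280,172). Next I'll enlarge these areas.

```bash
python3 - <<'E'
from h import *
t=load('top0');s=load('side0')
a=cv2.resize(t['image'][130:270,180:380],None,fx=4,fy=4,interpolation=cv2.INTER_CUBIC)
cv2.imwrite('pics/tc.png',a[:,:,::-1])
b=cv2.resize(s['image'][150:315,225:365],None,fx=3.6,fy=3.6,interpolation=cv2.INTER_CUBIC)
cv2.imwrite('pics/sc.png',b[:,:,::-1])
P=cloud(t)
for n,(u,v) in dict(key=(202,236),sp=(317,185)).items(): print(n,P[v-2:v+3,u-2:u+3].reshape(-1,3).mean(0).round(4))
# key: points above bench around
def rep(P,im,box,zl,zh,name):
    u0,u1,v0,v1=box; Q=P[v0:v1,u0:u1].reshape(-1,3); m=(Q[:,2]>zl)&(Q[:,2]<zh); Q=Q[m]
    print(name,len(Q),np.nanmin(Q,0).round(4),np.nanmax(Q,0).round(4),np.nanmean(Q,0).round(4)); 
rep(P,0,(185,225,212,262),.05,.07,'keytop');rep(P,0,(185,225,212,262),.03,.07,'key')
rep(P,0,(300,335,170,200),.12,.14,'sptop');rep(P,0,(255,300,185,220),.125,.15,'knobtop')
P2=cloud(s)
rep(P2,0,(250,315,280,312),.05,.07,'keytop');rep(P2,0,(250,315,280,312),.03,.07,'key')
rep(P2,0,(265,295,155,185),.122,.14,'sptop');rep(P2,0,(265,290,185,215),.13,.145,'knobtop')
E
```

```text
key [0.4443 0.3519 0.055 ]
sp [0.5803 0.0073 0.1253]
keytop 160 [0.3807 0.3356 0.05  ] [0.5082 0.3726 0.0616] [0.4451 0.3533 0.0545]
key 269 [0.3807 0.3331 0.0302] [0.5115 0.374  0.0616] [0.4456 0.3527 0.051 ]
sptop 50 [ 0.5741 -0.0044  0.1202] [0.5976 0.0184 0.1342] [0.5855 0.006  0.1282]
knobtop 96 [0.5337 0.1025 0.1268] [0.5628 0.131  0.1407] [0.5477 0.1172 0.1353]
keytop 211 [0.3831 0.3362 0.05  ] [0.5099 0.3775 0.0588] [0.4475 0.3571 0.0539]
key 455 [0.3813 0.3359 0.0301] [0.5126 0.3783 0.0588] [0.4458 0.3591 0.049 ]
sptop 35 [ 5.744e-01 -5.000e-04  1.220e-01] [0.6001 0.0222 0.1295] [0.5862 0.0124 0.1259]
knobtop 77 [0.5345 0.1067 0.1302] [0.5637 0.1398 0.1364] [0.5484 0.1231 0.1332]
```

View pics/tc.png

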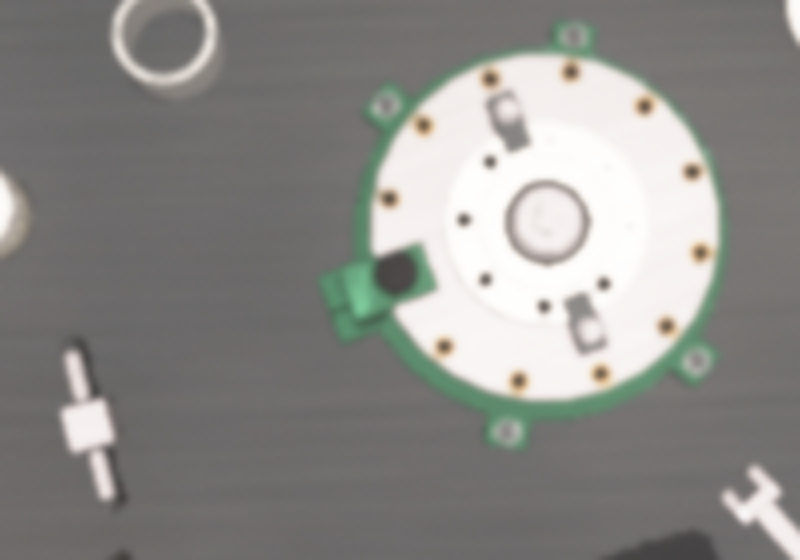

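View pics/sc.png

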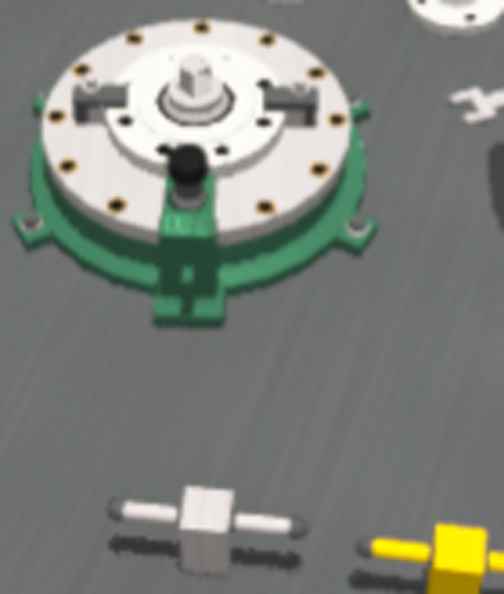

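```bash
python3 - <<'E'
from h import *
try: print('go',grasp_offset)
except Exception as e: print(e)
out=[]
for n,(u,v,w) in dict(top=(317,185,20),side=(280,172,20)).items():
    cs=[read_camera(n) for _ in range(8)]; c=cs[0]
    c['image']=np.mean([k['image'] for k in cs],0); c['z_map']=np.median([k['z_map'] for k in cs],0); np.savez(f'pics/{n}A.npz',**c)
    r=c['image'][v-w:v+w,u-w:u+w].mean(2); r=np.clip((r-np.percentile(r,5))/(r.max()-np.percentile(r,5)),0,1)
    out.append(cv2.resize((255*r**2).astype(np.uint8),(400,400),interpolation=cv2.INTER_CUBIC))
cv2.imwrite('pics/spA.png',np.hstack(out))
t=load('topA');s=load('sideA')
for n,c,bx in(('top',t,(185,225,212,262)),('side',s,(250,315,280,312))):
    g=c['image'].mean(2); P=cloud(c); u0,u1,v0,v1=bx
    m=np.zeros(g.shape,bool); m[v0:v1,u0:u1]=(P[v0:v1,u0:u1,2]>.03)&(P[v0:v1,u0:u1,2]<.07)
    vv,uu=np.nonzero(m); Q=onz(c,np.c_[uu,vv],.044)[:,:2]
    r=cv2.minAreaRect(Q.astype(np.float32)*1000); print(n,'rect',r)
    mid=Q.mean(0); B=Q[np.linalg.norm(Q-mid,axis=1)>.028]
    vx,vy,x0,y0=cv2.fitLine(B.astype(np.float32),cv2.DIST_L2,0,.001,.001).ravel(); d=np.array([vx,vy]); 
    p=(B-mid)@d; e=np.array([p.min(),p.max()])
    ctr=np.array([x0,y0])+d*(e.mean()+(mid-[x0,y0])@d); print('bar ctr',ctr.round(4),'yaw',np.degrees(np.arctan2(vy,vx)).round(1),'len',np.ptp(e).round(4))
# knob: dark pixels, project at z=.136
for n,c,bx in(('top',t,(265,292,188,215)),('side',s,(264,290,183,212))):
    im=c['image'];u0,u1,v0,v1=bx; P=cloud(c)
    m=np.zeros(im.shape[:2],bool); m[v0:v1,u0:u1]=(P[v0:v1,u0:u1,2]>.128)&(im[v0:v1,u0:u1].mean(2)<90)
    vv,uu=np.nonzero(m); 
    cc,rr=cv2.minEnclosingCircle(np.c_[uu,vv].astype(np.float32)); print(n,'knob px',cc,rr,onz(c,[cc],.134)[0].round(4))
    # green->plate ellipse
# plate rim fit at z=.063 from top: white pixels
im=t['image'].astype(int); m=((im.min(2)>150)).astype(np.uint8); m[:, :262]=0; m[:, 370:]=0; m[:130]=0; m[245:]=0
cn=max(cv2.findContours(m,0,cv2.CHAIN_APPROX_NONE)[0],key=cv2.contourArea).reshape(-1,2)
Q=onz(t,cn,.063)[:,:2]; 
from scipy.optimize import least_squares
f=lambda p:np.linalg.norm(Q-p[:2],axis=1)-p[2]
r=least_squares(f,[.584,.007,.13],loss='soft_l1',f_scale=.001); print('plate',r.x.round(4),np.median(abs(r.fun)))
E
```

```text
go 0.0187
top rect ((445.7001953125, 353.6622314453125), (134.58636474609375, 36.32095718383789), 13.06275463104248)
bar ctr [0.4457 0.3537] yaw 13.3 len 0.1346
side rect ((447.2327880859375, 355.58984375), (133.7508087158203, 47.4709587097168), 19.973474502563477)
bar ctr [0.4471 0.3562] yaw 13.0 len 0.135
top knob px (278.69232177734375, 197.76922607421875) 5.014882564544678 [0.546  0.1177 0.134 ]
side knob px (277.0, 194.0) 5.385264873504639 [0.5477 0.1247 0.134 ]
plate [0.5845 0.0053 0.1294] 0.0010350600790019482
```

View pics/spA.png

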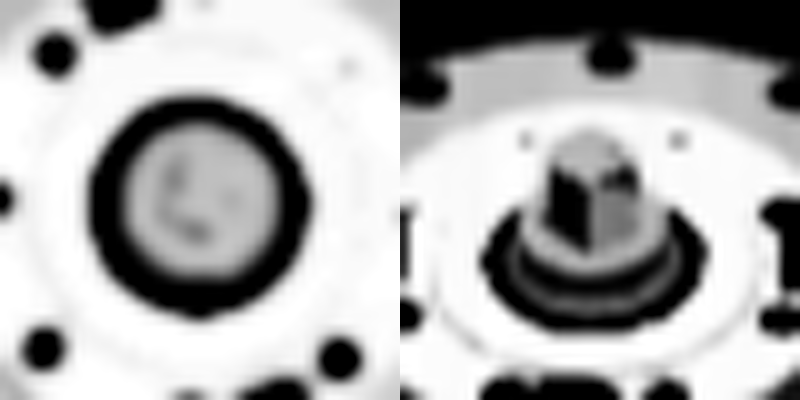

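In this crop the spindle's near vertical edge is at about (590,252) at its foot. Its faces run left to x≈548 and right to x≈640. The shoulder disc centre in the top view is at about (200,198). I'll use these to work out the yaw.

```bash
python3 - <<'E'
from h import *
s=load('sideA');t=load('topA')
px=np.array([[548,222],[589,252],[640,228]],float); uv=np.c_[260+(px[:,0]-404.5)/10+40-40, 152+(px[:,1]-4.5)/10]
uv[:,0]=260+(px[:,0]-400-4.5)/10
Q=onz(s,uv,.098)[:,:2]; print(Q.round(4))
for a,b in((0,1),(1,2)): d=Q[b]-Q[a]; print(np.linalg.norm(d).round(4),np.degrees(np.arctan2(d[1],d[0])).round(1))
# yaw from horizontal widths only: bearings
o,d=ray(s,uv); h=np.degrees(np.arctan2(d[:,1],d[:,0])); print('bearings',h.round(2))
dist=np.linalg.norm(np.array([.585,.007])-o[:2])
from scipy.optimize import least_squares
def f(p):
    c=np.array([.585,.007])+[p[1],0]
    th=np.radians(p[0]); R=np.array([[np.cos(th),-np.sin(th)],[np.sin(th),np.cos(th)]])
    C=(np.array([[1,1],[-1,1],[-1,-1],[1,-1]])*.00975)@R.T+c-o[:2]
    b=np.degrees(np.arctan2(C[:,1],C[:,0])); near=b[np.argmin(np.linalg.norm(C,axis=1))]
    return [b.min()-h.min(),b.max()-h.max(),near-h[1]]
best=min(((np.sum(np.square(f([a,x]))),a,x) for a in range(-45,45) for x in np.arange(-.01,.01,.0005))); print('yaw',best)
print('shoulder top',onz(t,[[297+(200-4.5)/10,165+(198-4.5)/10]],.098).round(4))
print('shoulder side',onz(s,[[260+(595-404.5)/10,152+(235-4.5)/10]],.098).round(4))
E
```

```text
[[0.5997 0.0145]
 [0.5836 0.0227]
 [0.5731 0.0079]]
0.0181 153.0
0.0182 -125.1
bearings [-67.01 -67.77 -68.75]
yaw (np.float64(0.00019469005418145375), -31, np.float64(0.0030000000000000113))
shoulder top [[0.5853 0.0066 0.098 ]]
shoulder side [[0.5846 0.0152 0.098 ]]
```

>>> {"op": "step_arm", "data": {"deltas": [[20,37,4,0,0,8.4,1],[20,37,4,0,0,8.4,1],[20,37,4,0,0,8.4,1],[20,37,4,0,0,8.4,1],[20,37,4,0,0,8.4,1]]}}

```text
clock: 1.4
tcp_pos: [0.3464, -0.3334, 0.2516]
orientation: [0.0, 0.831, 0.557, 0.0]
wrist_force: [0.3, -0.1, 0.6]
finger_gap: 0.0852
grip_force: 0.0
```

>>> {"op": "step_arm", "data": {"deltas": [[20,37,4,0,0,8.4,1],[20,37,4,0,0,8.4,1],[20,37,4,0,0,8.4,1],[20,37,4,0,0,8.4,1],[20,37,4,0,0,8.4,1]]}}

```text
clock: 1.9
tcp_pos: [0.4464, -0.1483, 0.2718]
orientation: [0.0, 0.576, 0.817, 0.0]
wrist_force: [0.1, -0.3, 0.3]
finger_gap: 0.0856
grip_force: 0.0
```

Tracking is good, so I'll carry on.

>>> {"op": "step_arm", "data": {"deltas": [[0,48,0,0,0,8.4,1],[0,48,0,0,0,8.4,1],[0,48,0,0,0,8.4,1],[0,48,0,0,0,8.4,1],[0,48,0,0,0,8.4,1]]}}

```text
clock: 2.4
tcp_pos: [0.4456, 0.0921, 0.2716]
orientation: [0.0, 0.245, 0.97, 0.0]
wrist_force: [1.5, 0.3, -0.5]
finger_gap: 0.0854
grip_force: 0.0
```

>>> {"op": "step_arm", "data": {"deltas": [[0,48,0,0,0,8.4,1],[0,48,0,0,0,8.4,1],[0,48,0,0,0,8.4,1],[0,48,0,0,0,8.4,1],[0,48,0,0,0,8.4,1]]}}

```text
clock: 2.9
tcp_pos: [0.4455, 0.3323, 0.2715]
orientation: [0.0, -0.119, 0.993, 0.0]
wrist_force: [0.5, -0.1, 0.1]
finger_gap: 0.0856
grip_force: 0.0
```

>>> {"op": "step_arm", "data": {"deltas": [[1,22,-10,0,0,-0.5,1],[0,0,-48,0,0,0,1],[0,0,-48,0,0,0,1],[0,0,-48,0,0,0,1],[0,0,-36,0,0,0,1]]}}

```text
clock: 3.4
tcp_pos: [0.4455, 0.3516, 0.0784]
orientation: [-0.001, -0.112, 0.994, -0.0]
wrist_force: [0.6, 1.2, -1.0]
finger_gap: 0.0857
grip_force: 0.0
```

>>> {"op": "step_arm", "data": {"deltas": [[0,0,-30,0,0,0,1],[0,0,-30,0,0,0,1],[0,0,0,0,0,0,0.3],[0,0,0,0,0,0,0]]}}

```text
clock: 3.8
tcp_pos: [0.4466, 0.352, 0.0214]
orientation: [-0.001, -0.112, 0.994, -0.0]
wrist_force: [0.1, 0.5, -0.1]
finger_gap: 0.0591
grip_force: 0.0
```

>>> {"op": "step_arm", "data": {"deltas": [[0,2,0,0,0,0,0],[0,0,0,0,0,0,-0.4],[0,0,0,0,0,0,-0.6],[0,0,0,0,0,0,-1],[0,0,0,0,0,0,-1]], "newtons": 60}}

```text
clock: 4.3
tcp_pos: [0.4486, 0.3555, 0.0236]
orientation: [0.002, -0.112, 0.994, 0.001]
wrist_force: [-0.0, 0.5, 6.9]
finger_gap: 0.0313
grip_force: 60.5
```

>>> {"op": "step_arm", "data": {"deltas": [[0,0,0,0,0,0,-1],[0,0,0,0,0,0,-1]]}}

```text
clock: 4.5
tcp_pos: [0.4486, 0.3555, 0.0237]
orientation: [0.002, -0.112, 0.994, 0.001]
wrist_force: [0.5, 1.4, 5.9]
finger_gap: 0.0312
grip_force: 60.5
```

>>> {"op": "step_arm", "data": {"deltas": [[0,0,15,0,0,0,-1],[0,0,35,0,0,0,-1],[0,0,40,0,0,0,-1],[0,0,40,0,0,0,-1],[0,0,40,0,0,0,-1]]}}

```text
clock: 5.0
tcp_pos: [0.4463, 0.3538, 0.1929]
orientation: [-0.0, -0.112, 0.994, -0.0]
wrist_force: [1.6, 1.1, -4.4]
finger_gap: 0.0311
grip_force: 59.8
```

>>> {"op": "step_arm", "data": {"deltas": [[13,-30,0,0,0,-4.4,-1],[14,-35,0,0,0,-4.4,-1],[14,-35,0,0,0,-4.4,-1],[14,-35,0,0,0,-4.4,-1],[14,-35,0,0,0,-4.4,-1]]}}

```text
clock: 5.5
tcp_pos: [0.5157, 0.1827, 0.1914]
orientation: [-0.0, 0.082, 0.997, -0.0]
wrist_force: [0.9, 0.7, -2.7]
finger_gap: 0.0312
grip_force: 60.2
```

>>> {"op": "step_arm", "data": {"deltas": [[14,-35,0,0,0,-4.4,-1],[14,-35,0,0,0,-4.4,-1],[14,-35,0,0,0,-4.4,-1],[14,-35,0,0,0,-4.4,-1],[11,-34,0,0,0,-4.4,-1]]}}

```text
clock: 6.0
tcp_pos: [0.583, 0.0085, 0.1913]
orientation: [-0.0, 0.27, 0.963, -0.0]
wrist_force: [0.3, 0.4, -3.2]
finger_gap: 0.0312
grip_force: 60.2
```

>>> {"op": "step_arm", "data": {"deltas": [[0,0,0,0,0,0,-1],[0,0,0,0,0,0,-1]]}}

```text
clock: 6.2
tcp_pos: [0.5825, 0.0094, 0.191]
orientation: [-0.001, 0.27, 0.963, 0.0]
wrist_force: [-0.3, -0.1, -3.1]
finger_gap: 0.0313
grip_force: 60.3
```

```bash
python3 - <<'E'
from h import *
t=grab('top','top1');s=grab('side','side1')
a=cv2.resize(t['image'][140:230,260:370],None,fx=3.6,fy=3.6,interpolation=cv2.INTER_CUBIC)
b=cv2.resize(s['image'][90:220,230:330],(400,520),interpolation=cv2.INTER_CUBIC)
o=np.zeros((520,800,3),np.uint8);o[:a.shape[0],:a.shape[1]]=a;o[:,400:]=b
cv2.imwrite('pics/v1.png',o[:,:,::-1])
T=s['world_from_camera'];Ti=np.linalg.inv(T)
def proj(p): 
    return cv2.projectPoints(np.array(p,float).reshape(-1,3),cv2.Rodrigues(Ti[:3,:3])[0],Ti[:3,3],s['K'],s['dist_coeffs'])[0].reshape(-1,2)
st=get_state();p=st['tcp_pos'];print(p)
bot=p-[0,0,.0237]
q=proj([bot,bot+[0,0,.056],p*[1,1,0]+[0,0,.13],p*[1,1,0]+[0,0,.098]]);print('crop px',((q-[230,90])*4+[400,0]).round(1))
E
```

```text
[0.58216151 0.01084938 0.19122639]
crop px [[599.4 264.3]
 [597.6 201. ]
 [600.5 304.4]
 [601.3 337.2]]
```

View pics/v1.png

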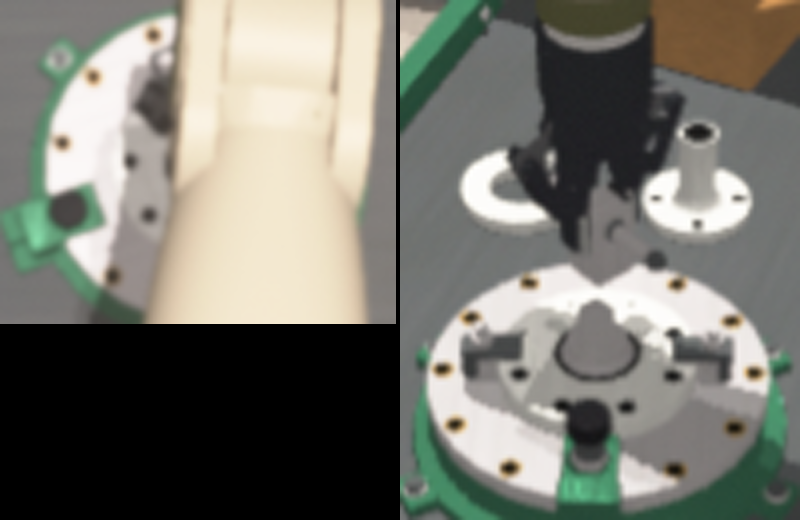

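The picture shows the key held above the spindle. Its near lower corner is at about crop (598,286). The spindle's foot is centred at about x=598, so the key sits slightly to the right of the spindle's axis. Now I'll work out the offset.

```bash
python3 - <<'E'
from h import *
s=load('side1')
for _ in range(3): st=get_state(); print(st['clock'],st['tcp_pos'].round(4),st['wrist_force'].round(1))
# refine key near-bottom corner: brightness along profile
g=s['image'].mean(2); 
print('key rows'); print(g[152:172:1,270:290].astype(int))
d=np.array([np.cos(np.radians(104)),np.sin(np.radians(104))])
for v in(160.5,161.1,161.8):
    k=onz(s,[[279.1,v]],.1675)[0,:2]; print('key axis by cam',(k-d*.0226).round(4))
print('spindle axis by cam',(onz(s,[[278.4+.05,177.2]],.098)[0,:2]-d*.0138).round(4))
E
```

```text
6.3 [0.5822 0.0108 0.1912] [-0.6  0.1 -1.8]
6.3 [0.5822 0.0108 0.1912] [-0.6  0.1 -1.8]
6.3 [0.5822 0.0108 0.1912] [-0.6  0.1 -1.8]
key rows
[[115 108  85  63  68  92 108 104 117 121 120 121 122 122 119 120 120 121
  123 125]
 [117 116 109  98  97 105 111 110 117 120 120 122 122 121 120 120 122 120
  120 122]
 [119 117 118 116 115 113 115 115 119 119 120 121 122 121 118 120 121 120
  119 119]
 [129 130 134 121 118 117 119 119 119 120 120 122 121 121 118 120 121 122
  128 135]
 [191 195 188 144 122 117 119 118 118 118 119 121 121 121 118 119 122 138
  172 199]
 [234 234 228 196 154 123 119 118 118 118 118 121 121 120 120 126 143 181
  223 235]
 [237 237 236 229 204 156 128 120 118 118 118 120 121 128 140 172 204 226
  238 239]
 [237 237 237 235 231 209 174 141 121 119 120 126 140 173 204 225 237 240
  240 239]
 [237 237 237 236 237 234 223 195 146 128 136 165 191 224 237 240 240 240
  240 239]
 [237 237 237 237 238 239 239 232 208 182 185 221 231 238 241 241 241 241
  241 239]
 [238 239 241 242 244 245 247 247 246 241 240 246 247 246 246 246 245 243
  242 240]
 [246 248 249 249 250 25
[... 173 characters left out ...]
24 179 143 143 176 222 244 251 251 251 250 237
  241 251]
 [251 249 235 244 239 183 141 127 121 122 129 152 203 240 250 251 249 233
  240 251]
 [240 240 242 246 217 139 122 122 122 122 122 124 145 209 250 251 251 250
  250 251]
 [197 199 213 227 180 128 122 122 123 122 122 122 131 194 249 251 249 241
  238 239]
 [177 187 188 183 150 123 122 122 122 122 122 121 128 184 245 247 233 202
  195 194]
 [159 174 180 162 136 121 122 122 121 121 122 121 125 155 213 223 197 188
  185 185]
 [151 154 158 138 124 120 121 122 122 122 122 122 123 127 141 161 174 183
  184 184]]
key axis by cam [0.5827 0.0077]
key axis by cam [0.5818 0.0101]
key axis by cam [0.5807 0.0129]
spindle axis by cam [0.5862 0.0112]
```

```bash
python3 - <<'E'
from h import *
s=load('side1');dg=np.radians(104);d=np.array([np.cos(dg),np.sin(dg)])
K=onz(s,[[279.1,161.46],[272.2,156],[288,156]],.1675)[:,:2]
for q in K[1:]: e=q-K[0]; print('key yaw',np.degrees(np.arctan2(e[1],e[0])).round(1))
print('key axis',(K[0]-d*.0226).round(4))
for v in(163.7,164.1): print('spindle from far top corner',(onz(s,[[278.9,v]],.130)[0,:2]+d*.0095).round(4))
print('spindle from near foot',(onz(s,[[278.45,177.2]],.098)[0,:2]-d*.0138).round(4))
a=load('sideA')['image'].mean(2); print(a[162:180,270:288].astype(int))
E
```

```text
key yaw -30.3
key yaw -116.4
key axis [0.5812 0.0116]
spindle from far top corner [0.587  0.0112]
spindle from far top corner [0.5864 0.0129]
spindle from near foot [0.5862 0.0112]
[[233 235 237 239 240 243 244 245 245 245 245 245 244 243 243 243 241 240]
 [243 245 246 246 247 249 250 250 250 249 250 250 250 249 248 248 248 247]
 [249 250 249 249 250 250 250 247 244 244 247 249 250 250 249 250 250 249]
 [250 248 235 244 249 247 243 236 231 231 236 242 248 249 249 250 247 232]
 [251 248 233 243 246 237 231 229 229 229 226 224 239 246 249 250 247 228]
 [251 251 249 248 242 229 229 230 230 229 225 218 229 239 249 250 250 249]
 [251 251 250 248 235 210 226 228 230 229 226 219 199 222 248 249 250 250]
 [251 251 250 248 229 163 189 206 226 223 199 181 145 188 245 249 250 250]
 [251 251 250 244 222 137 129 151 197 210 181 173 163 179 238 247 250 250]
 [251 250 246 236 213 132 117 124 157 203 205 203 197 196 230 240 247 249]
 [247 233 231 229 208 130 117 120 152 204 208 207 207 213 227 231 233 233]
 [221 174 218 223 186 128 117 120 153 206 208 206 207 215 227 227 211 159]
 [145 152 224 223 191 151 125 121 153 206 208 206 204 210 226 227 206 119]
 [104 161 221 228 221 197 162 131 152 204 208 208 208 217 227 224 200 148]
 [130 176 195 226 226 222 209 179 162 204 212 218 220 226 225 212 178 176]
 [153 179 156 201 221 224 226 221 205 219 222 225 225 222 205 174 158 186]
 [144 176 139 152 181 200 218 225 226 225 221 216 202 183 157 141 166 184]
 [125 173 158 139 131 148 174 187 192 190 182 170 151 132 140 168 184 173]]
```

>>> {"op": "step_arm", "data": {"deltas": [[4.5,-1,0,0,0,0,-1],[0,0,-15,0,0,0,-1],[0,0,-14,0,0,0,-1],[0,0,0,0,0,0,-1]]}}

```text
clock: 6.7
tcp_pos: [0.5859, 0.0104, 0.1604]
orientation: [-0.002, 0.268, 0.963, -0.0]
wrist_force: [-1.7, 0.4, -3.5]
finger_gap: 0.0312
grip_force: 60.3
```

>>> {"op": "step_arm", "data": {"deltas": [[0,0,-3,0,0,0,-1],[0,0,-3,0,0,0,-1],[0,0,-2,0,0,0,-1],[0,0,0,0,0,0,-1]]}}

```text
clock: 7.1
tcp_pos: [0.5874, 0.0092, 0.1544]
orientation: [0.0, 0.269, 0.963, 0.0]
wrist_force: [-0.1, -0.2, -3.8]
finger_gap: 0.0313
grip_force: 60.3
```

>>> {"op": "step_arm", "data": {"deltas": [[0,0,-2,0,0,0,-1],[0,0,-2,0,0,0,-1],[0,0,0,0,0,0,-1]]}}

```text
clock: 7.4
tcp_pos: [0.5875, 0.009, 0.1503]
orientation: [0.0, 0.269, 0.963, 0.0]
wrist_force: [0.3, 0.5, -3.7]
finger_gap: 0.0313
grip_force: 60.3
```

>>> {"op": "step_arm", "data": {"deltas": [[0,0,-2,0,0,0,-1],[0,0,-2,0,0,0,-1],[0,0,0,0,0,0,-1]]}}

```text
clock: 7.7
tcp_pos: [0.5879, 0.0086, 0.1464]
orientation: [0.001, 0.269, 0.963, -0.0]
wrist_force: [1.4, -2.2, -3.2]
finger_gap: 0.0311
grip_force: 60.4
```

>>> {"op": "step_arm", "data": {"deltas": [[0.5,-0.8,-2,0,0,0,-1],[0,0,-3,0,0,0,-1],[0,0,-3,0,0,0,-1],[0,0,0,0,0,0,-1]]}}

```text
clock: 8.1
tcp_pos: [0.588, 0.0083, 0.1377]
orientation: [-0.0, 0.269, 0.963, 0.0]
wrist_force: [2.1, -0.9, -5.3]
finger_gap: 0.0312
grip_force: 60.1
```

Going on smoothly. The remaining distance is about 16 mm.

>>> {"op": "step_arm", "data": {"deltas": [[0.4,0,-4,0,0,0,-1],[0,0,-4,0,0,0,-1],[0,0,-4,0,0,0,-1],[0,0,0,0,0,0,-1]]}}

```text
clock: 8.5
tcp_pos: [0.5881, 0.0084, 0.1255]
orientation: [-0.0, 0.269, 0.963, -0.0]
wrist_force: [2.4, -1.5, -5.7]
finger_gap: 0.0315
grip_force: 60.2
```

>>> {"op": "step_arm", "data": {"deltas": [[0,0,-2,0,0,0,-1],[0,0,-2,0,0,0,-1],[0,0,0,0,0,0,-1]]}}

```text
clock: 8.8
tcp_pos: [0.5881, 0.0084, 0.122]
orientation: [-0.0, 0.269, 0.963, 0.0]
wrist_force: [1.3, -1.7, -3.5]
finger_gap: 0.0313
grip_force: 60.3
```

>>> {"op": "step_arm", "data": {"deltas": [[0,0,-1.5,0,0,0,-1],[0,0,-1,0,0,0,-1],[0,0,0,0,0,0,-1]]}}

```text
clock: 9.1
tcp_pos: [0.5881, 0.0084, 0.1216]
orientation: [0.001, 0.269, 0.963, 0.0]
wrist_force: [-3.1, -1.7, 7.3]
finger_gap: 0.0316
grip_force: 61.8
```

>>> {"op": "step_arm", "data": {"deltas": [[0,0,0,0,0,0,-0.2],[0,0,0,0,0,0,0.1],[0,0,0,0,0,0,0.3],[0,0,0,0,0,0,0.3]]}}

```text
clock: 9.5
tcp_pos: [0.5882, 0.0085, 0.1197]
orientation: [-0.0, 0.269, 0.963, 0.0]
wrist_force: [1.0, 0.6, -0.3]
finger_gap: 0.0554
grip_force: 0.0
```

>>> {"op": "step_arm", "data": {"deltas": [[0,0,10,0,0,0,0.3],[0,0,25,0,0,0,0.3],[0,0,30,0,0,0,0.3],[0,0,30,0,0,0,0.3],[0,0,25,0,0,0,0.3]]}}

```text
clock: 10.0
tcp_pos: [0.5886, 0.0084, 0.2423]
orientation: [0.001, 0.269, 0.963, 0.0]
wrist_force: [0.8, -1.6, 0.0]
finger_gap: 0.0557
grip_force: 0.0
```

>>> {"op": "step_arm", "data": {"deltas": [[-7.8,22.3,0,0,0,-8,0.3],[-7.8,22.3,0,0,0,-8,0.3],[-7.8,22.3,0,0,0,-8,0.5],[-7.8,22.3,0,0,0,-8,0.5],[-7.8,22.3,0,0,0,-8,0.5]]}}

```text
clock: 10.5
tcp_pos: [0.549, 0.1207, 0.2406]
orientation: [0.0, 0.584, 0.811, 0.0]
wrist_force: [0.2, 0.9, -0.0]
finger_gap: 0.0641
grip_force: 0.0
```

>>> {"op": "step_arm", "data": {"deltas": [[0,0,-15,0,0,0,0.5],[0,0,-15,0,0,0,0.5],[0,0,-15,0,0,0,0.5],[0,0,0,0,0,0,0.5]]}}

```text
clock: 10.9
tcp_pos: [0.548, 0.1199, 0.1935]
orientation: [-0.001, 0.582, 0.813, -0.001]
wrist_force: [-0.1, -0.1, 0.3]
finger_gap: 0.0638
grip_force: 0.0
```

```bash
python3 - <<'E'
from h import *
s=grab('side','side2')
cv2.imwrite('pics/v2.png',cv2.resize(s['image'][100:220,220:340],(600,600),interpolation=cv2.INTER_CUBIC)[:,:,::-1])
Ti=np.linalg.inv(s['world_from_camera'])
def proj(p): return cv2.projectPoints(np.array(p,float).reshape(-1,3),cv2.Rodrigues(Ti[:3,:3])[0],Ti[:3,3],s['K'],s['dist_coeffs'])[0].reshape(-1,2)
p=get_state()['tcp_pos'];print(p)
for z in(p[2],.136,.124,.112): q=proj([[p[0],p[1],z]]);print(z,q.round(2),((q-[220,100]+.5)*5-.5).round(1))
q=proj([[.5881,.0084,.154]]);print('keytop',((q-[220,100]+.5)*5).round(1))
E
```

```text
[0.54861294 0.11992033 0.19462385]
0.19462385147828465 [[276.73 176.09]] [[285.6 382.5]]
0.136 [[277.31 192.21]] [[288.5 463.1]]
0.124 [[277.42 195.36]] [[289.1 478.8]]
0.112 [[277.53 198.46]] [[289.7 494.3]]
keytop [[294.  296.4]]
```

View pics/v2.png

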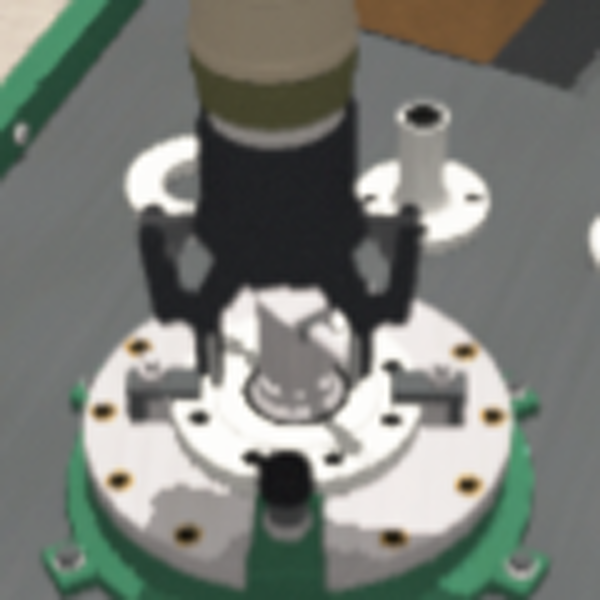

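The picture shows the key upright on the spindle, its axis at about x=294. The knob is centred at (286,479) and the tool axis projects to (289,479), so I'll correct by about 1.5 mm and descend.

>>> {"op": "step_arm", "data": {"deltas": [[1.5,0.5,-20,0,0,0,0.5],[0,0,-25,0,0,0,0.5],[0,0,-25,0,0,0,0.5],[0,0,-16,0,0,0,0.5],[0,0,0,0,0,0,0.2]]}}

```text
clock: 11.45
tcp_pos: [0.5497, 0.1202, 0.1077]
orientation: [-0.001, 0.582, 0.813, -0.001]
wrist_force: [-0.1, -0.1, -1.1]
finger_gap: 0.0518
grip_force: 0.0
```

>>> {"op": "step_arm", "data": {"deltas": [[0,0,0,0,0,0,-0.1],[0,0,0,0,0,0,-0.3],[0,0,0,0,0,0,-0.6],[0,0,0,0,0,0,-1],[0,0,0,0,0,0,-1]], "newtons": 80}}

```text
clock: 11.95
tcp_pos: [0.5501, 0.1198, 0.1109]
orientation: [0.0, 0.582, 0.813, -0.001]
wrist_force: [-5.1, -1.9, 5.6]
finger_gap: 0.0293
grip_force: 78.5
```

>>> {"op": "step_arm", "data": {"deltas": [[0,0,4,0,0,0,-1],[0,0,4,0,0,0,-1],[0,0,4,0,0,0,-1],[0,0,0,0,0,0,-1]]}}

```text
clock: 12.35
tcp_pos: [0.5501, 0.1199, 0.1205]
orientation: [-0.0, 0.582, 0.813, -0.001]
wrist_force: [-1.5, -2.8, -10.2]
finger_gap: 0.029
grip_force: 79.8
```

>>> {"op": "step_arm", "data": {"deltas": [[0,0,3,0,0,0,-1],[0,0,3,0,0,0,-1],[0,0,1,0,0,0,-1],[0,0,0,0,0,0,-1]]}}

```text
clock: 12.75
tcp_pos: [0.5501, 0.1199, 0.1271]
orientation: [-0.0, 0.582, 0.813, -0.001]
wrist_force: [-1.5, -4.9, -14.7]
finger_gap: 0.0289
grip_force: 81.0
```

>>> {"op": "step_arm", "data": {"deltas": [[0,0,1.5,0,0,0,-1],[0,0,0,0,0,0,-1],[0,0,0,0,0,0,-1]]}}

```text
clock: 13.05
tcp_pos: [0.55, 0.1199, 0.1271]
orientation: [-0.001, 0.582, 0.813, -0.001]
wrist_force: [1.8, -5.9, -23.2]
finger_gap: 0.0291
grip_force: 82.0
```

```bash
python3 - <<'E'
from h import *
s=grab('side','side3')
cv2.imwrite('pics/v3.png',cv2.resize(s['image'][110:220,220:330],(600,600),interpolation=cv2.INTER_CUBIC)[:,:,::-1])
st=get_state();print(st['tcp_pos'],st['wrist_force'],st['grip_force'])
E
```

```text
[0.55000766 0.11986383 0.12715325] [  2.13236681  -4.50981391 -21.56114367] 82.01976837124676
```

View pics/v3.png

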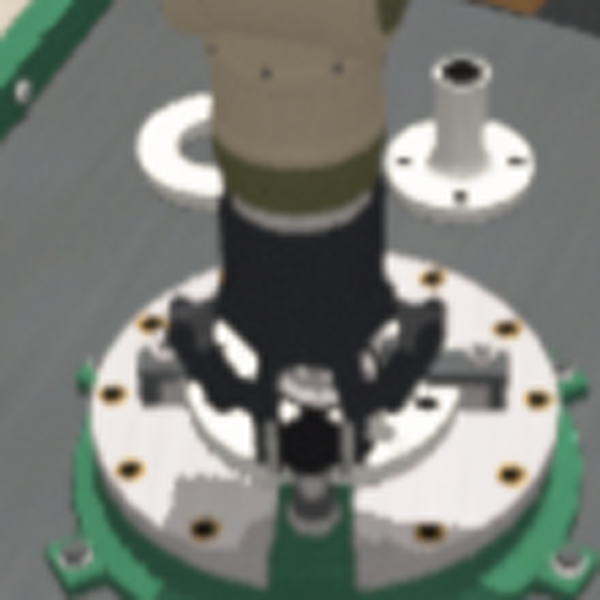

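The knob is centred between the pads at about (312,440). The pull force rose to about 22 N with no further lift, so the plunger is on its stop and the grip is firm. The key stands clear behind it. I'll hand in now.

```bash
python3 -c "
from workcell import *
print(hand_in())"
```

```text
the job is handed in; nothing more can be done
None
```

The job is handed in: the T-key is fully home on the spindle and released, and the gripper is holding the plunger knob fully back against its stop; I have not seen the verdict.

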